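# Load a keyed deep-well plate into the turret drum

### The job

Get the white deep-well plate loaded: stand the jar that is in its way upright on the black rubber mat, well within its edges, and turn the drum by its post until its mouth squarely faces the lane. Then slide the plate along the deck, without lifting or tipping it, into the drum until the key is in its keyway and it is fully home against the back wall. Leave the three amber vials on the deck and the tall bottle where they stand.

Things in the scene. Friction and masses are not known exactly. Their poses are not given: they have to be found in the camera images.
- station: Fixed plate turret: grey deck, top 8 mm above the bench, a turning drum at one end (axis at x 0, y 170 mm). Origin: lane centre line, bench level; y runs along the lane to the drum, x across. Deck spans x -125..125, y -250..290 mm. Two steel rails, 25 mm high, flank the lane: 92 mm apart from y 43 to 69, flaring to about 124 apart at y 0.
- drum (a joint): Angle (rad) of the aluminium drum about its upright axis, anticlockwise from above positive, limits -0.6..2.6; at 0 its mouth faces down the lane (station -y). It stays where it is left (no detent, friction about 1.5 N at the post). Drum: 216 mm diameter, top 46 mm above the deck, closed wall but for one flared mouth that leads into a straight pocket 94 mm wide with a flat back wall.
- post_top (a point): Centre of the top of the drum's handle: upright round black post, 18 mm diameter, top 95 mm above the deck (103 above the bench), clear for 49 mm above the drum's top, 84 mm from the drum axis, opposite the mouth (at drum angle 0 on the station's +y side, at +1.57 on its -x side).
- pocket (a point): Home point, turns with the drum: deck level, 3 mm from the drum axis towards the mouth. The plate's origin is here when fully home, leading edge on the back wall; its y (mouth to back wall) and the plate's y then agree, the plate's rear face 66 mm from the drum axis, about 20 mm inside the mouth.
- key (a point): Centre of the top of the steel key in the pocket: 14 mm wide, 20 mm long, 30 mm high, standing against the back wall, 16 mm to the +x side of the pocket's centre line (axes as point pocket). It enters the plate's keyway.
- plate: White deep-well plate, solid block 86 (x) x 126 (y) x 42 (z) mm, too wide for most grippers, 0.18 to 0.35 kg, lying on the deck. Origin: centre of underside. y points to its leading edge (facing the drum within 20 degrees at the start), which has an open keyway 24 mm wide, 24 mm deep, full height, centred at x = +16 mm.
- jar: Round clear jar with white cap, 48 mm diameter, 70 mm tall, 0.10 to 0.21 kg, standing on the deck in the lane between the plate and the guide rails. Origin: centre of its underside, z up.
- mat: Black rubber mat on the bench, 120 x 120 x 3 mm, fixed, off the robot-right (-y) end of the deck. Origin: centre of its underside.
- vial_a: Bystander: amber vial, 28 mm diameter, 50 mm tall, standing on the deck beside the rails (+x side). Origin: centre of underside.
- vial_b: Bystander: amber vial, 28 mm diameter, 50 mm tall, standing on the deck beside the rails (-x side). Origin: centre of underside.
- vial_c: Bystander: amber vial, 28 mm diameter, 50 mm tall, standing at the +x corner of the deck at the end away from the drum. Origin: centre of underside.
- bottle: Bystander: glass bottle with blue cap, 70 mm diameter, 150 mm tall, standing on the bench off the drum end of the deck. Origin: centre of underside.

How it is judged:
By the outcome, as a careful person would: the job done as asked, in the order asked, and still so for the second after the job is handed in, with the robot touching nothing.
It also fails if it takes over 72 s, if anything falls off the work surface, if the arm or the gripper's body presses on something with over 40 N, if the wrist force passes 120 N, or if a joint passes its speed limit or range.

### The arm

A 6-joint arm with a two-finger parallel gripper is mounted at the origin on the work surface. World frame = base frame: x ahead of the robot, y to its left, z up, the work surface at z = 0. Lengths are in m, angles in degrees, forces in N, time in s.
With the tool pointing down it reaches from about 0.375 to 0.9 m from the base axis. Payload 3.1 kg.
Tool frame: the origin (TCP) lies between the finger pads; the fingertips stand 19 mm ahead of it and the grasp point (between the pads) is the TCP; z points along the fingers, x is the direction in which the jaws open and shut, and the axes are right-handed (so a half turn about z gives the same grasp; the last joint's range is limited). The gripper opens to 87 mm and grips with 3 to 60 N. Pads are 19 mm wide; open, the fingers measure 117 mm over their backs; the gripper's body (75 mm by 190 mm) begins 51 mm behind the grasp point.
Start: joints at [-80.415, 30.224, 82.088, -0, 67.689, -10.227], TCP at [0.212, -0.588, 0.242] pointing down, gripper open.
Joint ranges: [-176.69, 176.69], [-43.24, 126.21], [12.49, 139.97], [-82, 262], [0, 151.66], [-163.58, 163.58]. Speed limits (degrees/s): [159.86, 159.86, 180, 180, 180, 180].

### API

Orientations are given as a 3x3 rotation matrix whose columns are the frame's x, y, z axes.
In Python, from rig import read_state, capture, camera_info, hand_in, spot_in, silhouettes gives the robot as it stands.
- The arm moves only by the shell command python3 -m jog 'ROWS'. ROWS is text: rows parted by semicolons, each of 7 numbers parted by spaces: the shift along the tool's x, y, z in m, then the turn, a rotation vector about the tool's x, y, z in degrees, then the opening, from 0 (shut) to 1 (fully open). A call has 1 to 8 rows; each row is the pose to reach, as a shift and turn from the pose commanded when the call began, along the tool's axes at that moment; what a row does not reach only later rows make up. A row lasts 1/8 s, in which the tool goes at most 62.5 mm and 10.7 degrees, less where a joint would pass 70% of its speed; a pose out of reach is approached as far as the arm can. A call with a gripper value outside its range is refused whole. The fingers move at their own pace and stop on an object; the grip force is fixed at half the most. Time passes only in rows, so rows that repeat a pose let the fingers close. It gives the time, the measured TCP pose, the force and the opening at its end, in the units of the state.
- read_state(): the state, without advancing time (a new reading comes with each control period).
- capture(name): name is "side" or "top" or "wrist"; returns (picture, depth): 480x640x3 uint8, red, green, blue; 480x640 float32, m along the optical axis (not along the pixel's ray), 0 where there is no reading.
- camera_info(name): a dict with "vfov" (degrees; the focal length in pixels is half the picture's height over the tangent of half this angle, whatever the lens; pixels are square), "cx", "cy" (the principal point, pixels), "R" (3x3) and "t" (3): a world point X has camera coordinates R X + t; the wrist camera has in their place "tool_from_camera" (4x4, takes a point from camera to tool coordinates, whose origin is the TCP and whose axes are the tool frame's). Camera axes: x right, y down, z forward; pixel columns grow to the right and rows downward; lengths in m; the calibration is good to about 2 mm. The wrist camera is an equidistant fisheye: a pixel r from the principal point sees the ray r / f radians off the axis. A picture is of the moment at which its call begins: read the wrist's pose just before it. camera_info takes no time and is no camera call.
- hand_in(): hands the job in, once; it reports no verdict.
Trained networks look in the newest picture that a camera, given by its name, has taken for a name from the list of things; names that differ only in an ending like _2 or _b are one class to them, and where a whole thing is asked for, a point or a joint stands for the part that bears it (a point fixed in the world has none). Each returns a list of dicts, best first, with "score" (0 to 1); they miss things now and then, are a little off and sometimes report something else, mostly with a low value. They report only what shows in the picture. A call takes as long as a camera call.
- spot_in(label, camera): "centre" ([x, y, z] in m, in world coordinates, good to about 4 mm: the middle of the surface that is visible of it).
- silhouettes(label, camera): "region" (480x640 bool, what is visible of it).
The state is a dict: "time_s": time; "joint_positions": joint angles; "qvel": joint speeds; "tau": joint torques, N m; "position": TCP position; "tcp_rot": TCP orientation; "force": force on the tool from outside, world axes, zero at the start; "moment": the same for the moment, N m; "opening": opening from 0.0 (shut) to 1.0 (fully open).
Only numpy, scipy, OpenCV 4.12 (cv2) and the standard library are available. Lean on these libraries where they do the work, as an engineer would, in place of code of your own. Each camera call takes 0.05 s, during which the arm holds its last target.

## Working session

There is one attempt and no reset: what is moved stays moved. The work goes in short steps, Python scripts to look and compute and a shell command to move; the robot and the scene stay as the last step left them, time stands still between calls to the robot, and variables do not carry over. Pictures are saved under pics/ and viewed, and the job is handed in when it is done.

```bash
ls; mkdir -p pics; python3 - <<'E'
from rig import *
import cv2,numpy as np
s=read_state();print(s)
for n in ["top","side","wrist"]:
    p,d=capture(n);cv2.imwrite(f"pics/{n}0.png",p[:,:,::-1]);np.save(f"pics/{n}0.npy",d);print(n,camera_info(n))
E
```

```text
pics
{'time_s': 0.0, 'joint_positions': array([-8.04154724e+01,  3.02805366e+01,  8.21575452e+01,  3.60991619e-04,
        6.76898938e+01, -1.02247283e+01]), 'qvel': array([-0.03613769, -0.03038453,  0.03426585,  0.04188884, -0.10094946,
        0.15552811]), 'tau': array([ 7.86185465e-04, -4.40033519e+01, -1.76593226e+01,  6.34428626e-02,
        5.80936612e-02, -1.76323988e-04]), 'position': array([ 0.21174218, -0.58728741,  0.24054833]), 'tcp_rot': array([[ 3.38887252e-01, -9.40826921e-01, -3.66151736e-04],
       [-9.40824427e-01, -3.38887212e-01,  2.20338759e-03],
       [-2.19709051e-03, -4.02215469e-04, -9.99997506e-01]]), 'force': array([ 0.23750227,  0.78327009, -0.63718078]), 'moment': array([-0.00308877, -0.02829777, -0.01752606]), 'opening': 0.9986488327598619}
top {'vfov': 45.45753074889271, 'cx': 322.27935210134524, 'cy': 243.11114723293798, 'R': array([[ 0.00256462, -0.99989947,  0.01394501],
       [-0.99938213, -0.00305163, -0.03501489],
       [ 0.03505393, -0.01384659, -0.99928949]]), 't': array([-0.01041567,  0.57577374,  1.21317751])}
side {'vfov': 44.26751656188979, 'cx': 323.3449887831845, 'cy': 239.42777296298925, 'R': array([[-0.926343  , -0.37648433, -0.01217363],
       [-0.2248642 ,  0.57863031, -0.78397899],
       [ 0.30219984, -0.72349603, -0.62066799]]), 't': array([0.5382816 , 0.20201933, 1.11037949])}
wrist {'vfov': 65.70646984690485, 'cx': 316.3435047303806, 'cy': 243.61856391689275, 'tool_from_camera': array([[ 9.99999523e-01,  9.36881083e-04,  2.77286233e-04,
         9.50109972e-04],
       [-9.76990662e-04,  9.55599474e-01,  2.94667083e-01,
        -7.99624654e-02],
       [ 1.10934372e-05, -2.94667214e-01,  9.55599934e-01,
        -1.43192682e-01],
       [ 0.00000000e+00,  0.00000000e+00,  0.00000000e+00,
         1.00000000e+00]])}
```

View pics/top0.png

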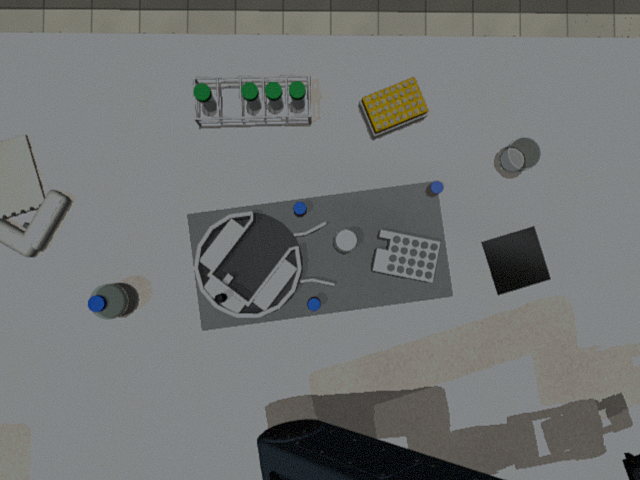

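View pics/side0.png

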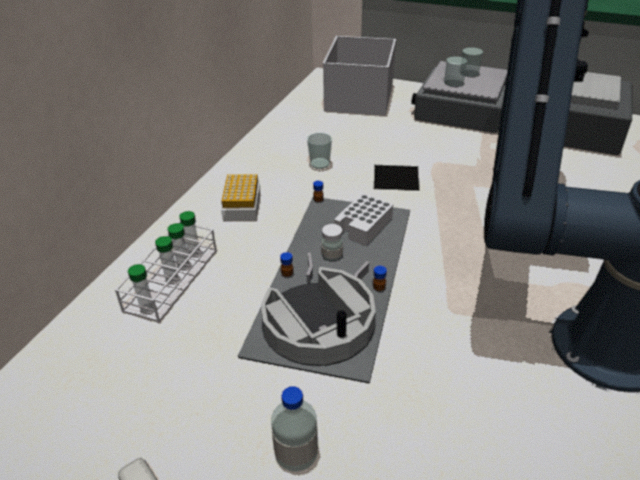

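View pics/wrist0.png

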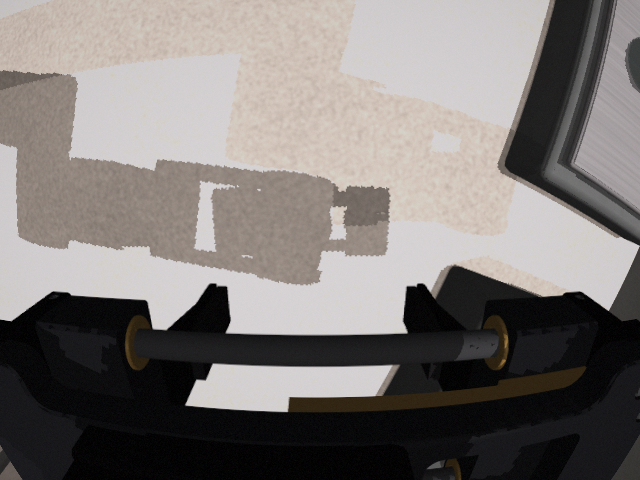

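```bash
cat > h.py <<'E'
from rig import *
import numpy as np,cv2
def K(ci): f=240/np.tan(np.radians(ci['vfov']/2)); return f
def cloud(cam,d):
    ci=camera_info(cam);f=K(ci)
    v,u=np.mgrid[:480,:640]
    P=np.stack([(u-ci['cx'])/f*d,(v-ci['cy'])/f*d,d],-1)
    return (P-ci['t'])@ci['R']   # R^T (P-t)
def proj(cam,X):
    ci=camera_info(cam);f=K(ci);c=ci['R']@np.asarray(X)+ci['t'];return c[:2]/c[2]*f+[ci['cx'],ci['cy']]
def ray_at_z(cam,uv,z):
    ci=camera_info(cam);f=K(ci);r=ci['R'].T@np.array([(uv[0]-ci['cx'])/f,(uv[1]-ci['cy'])/f,1]);o=-ci['R'].T@ci['t']
    return o+r*(z-o[2])/r[2]
E
python3 - <<'E'
from h import *
np.set_printoptions(precision=4,suppress=True)
for cam in ["top","side"]:
    d=np.load(f"pics/{cam}0.npy");W=cloud(cam,d)
    for l in ["station","drum","post_top","key","plate","jar","mat","vial_a","bottle"]:
        S=spot_in(l,cam);G=silhouettes(l,cam)
        print(cam,l,[(np.round(s['centre'],4).tolist(),round(s['score'],2)) for s in S[:4]])
        for g in G[:1]:
            m=g['region']; P=W[m&(d>0)]
            print("   sil",round(g['score'],2),m.sum(),np.median(P,0),np.percentile(P,[2,98],axis=0).round(3).tolist())
            np.save(f"pics/m_{cam}_{l}.npy",m)
E
```

```text
top station [([0.5484, 0.0248, 0.004], 0.89)]
   sil 0.76 26125 [0.5464 0.0258 0.0096] [[0.414, -0.262, 0.004], [0.682, 0.252, 0.056]]
top drum [([0.5064, 0.1799, 0.0484], 0.68)]
top post_top [([0.5041, 0.1815, 0.0499], 0.78), ([0.5469, -0.1835, 0.0506], 0.57)]
   sil 0.57 4779 [0.5102 0.1774 0.0506] [[0.429, 0.042, 0.01], [0.629, 0.246, 0.062]]
top key [([0.5078, 0.1835, 0.0498], 0.71)]
   sil 0.72 5020 [0.5084 0.1772 0.0507] [[0.428, 0.044, 0.009], [0.63, 0.247, 0.06]]
top plate [([0.5467, -0.18, 0.0514], 0.67)]
   sil 0.72 2548 [ 0.5463 -0.1815  0.051 ] [[0.503, -0.243, 0.012], [0.595, -0.118, 0.056]]
top jar [([0.5747, -0.0532, 0.0763], 0.72)]
   sil 0.97 441 [ 0.5778 -0.0536  0.0782] [[0.558, -0.075, 0.021], [0.6, -0.033, 0.083]]
top mat [([0.5456, -0.4234, 0.0017], 0.79), ([0.6921, -0.244, 0.0575], 0.23)]
   sil 0.9 3078 [ 0.5389 -0.4258  0.0041] [[0.478, -0.488, -0.001], [0.601, -0.364, 0.009]]
top vial_a [([0.4563, 0.0075, 0.0557], 0.61), ([0.6443, 0.0445, 0.0599], 0.55)]
   sil 0.62 168 [0.6442 0.0379 0.0574] [[0.633, 0.026, 0.008], [0.659, 0.052, 0.063]]
top bottle [([0.457
[... 751 characters left out ...]
011], [0.596, -0.111, 0.054]]
side jar [([0.5803, -0.038, 0.0544], 0.71), ([0.5049, 0.1907, 0.048], 0.24), ([0.5249, 0.1136, 0.0074], 0.19)]
   sil 0.92 670 [ 0.5775 -0.0377  0.054 ] [[0.56, -0.067, 0.014], [0.601, -0.028, 0.081]]
side mat [([0.5421, -0.422, 0.0038], 0.93)]
   sil 0.96 1097 [ 0.5416 -0.4197  0.0035] [[0.481, -0.484, -0.0], [0.604, -0.358, 0.007]]
side vial_a [([0.6453, 0.0442, 0.0428], 0.87), ([0.6874, -0.2377, 0.0356], 0.59), ([0.4473, 0.017, 0.0381], 0.53)]
   sil 0.78 274 [0.4497 0.0194 0.0464] [[0.439, 0.001, 0.016], [0.462, 0.026, 0.061]]
side bottle [([0.4471, 0.4371, 0.0912], 0.61)]
   sil 0.63 3110 [0.4479 0.4381 0.0955] [[0.423, 0.404, 0.009], [0.484, 0.454, 0.151]]
```

```bash
cat > fit.py <<'E'
from h import *
np.set_printoptions(precision=4,suppress=True)
def rect(P): 
    r=cv2.minAreaRect((P[:,:2]*1000).astype(np.float32)); return r
if __name__=="__main__":
    d=np.load("pics/top0.npy");W=cloud("top",d)
    img=cv2.imread("pics/top0.png")
    m=np.load("pics/m_top_station.npy")|np.load("pics/m_top_plate.npy")|np.load("pics/m_top_key.npy")|np.load("pics/m_top_jar.npy")
    c=max(cv2.findContours(cv2.morphologyEx(m.astype(np.uint8),cv2.MORPH_CLOSE,np.ones((9,9))),cv2.RETR_EXTERNAL,cv2.CHAIN_APPROX_NONE)[0],key=cv2.contourArea)
    P=np.array([ray_at_z("top",p[0],.008) for p in c]);print("deck",rect(P))
    # grey edges refine: sample by color
    pm=np.load("pics/m_top_plate.npy");Pp=W[pm&(W[...,2]>.045)&(W[...,2]<.058)];print("plate",rect(Pp),Pp.mean(0))
    mm=np.load("pics/m_top_mat.npy");print("mat",rect(W[mm]))
    dm=(W[...,2]>.048)&(W[...,2]<.062)&np.load("pics/m_top_key.npy");Q=W[dm];(cx,cy),r=cv2.minEnclosingCircle((Q[:,:2]*1000).astype(np.float32));print("drum circ",cx,cy,r,Q.shape)
    v,u=np.where((W[...,2]>.085)&(np.hypot(W[...,0]-.51,W[...,1]-.178)<.13));
    print("post",len(u),W[v,u].mean(0) if len(u) else None, u.mean() if len(u) else 0, v.mean() if len(u) else 0)
    big=cv2.resize(img[170:340,180:470],None,fx=2.7,fy=2.7,interpolation=cv2.INTER_CUBIC);cv2.imwrite("pics/crop0.png",big)
E
python3 fit.py
```

```text
deck ((549.3810424804688, -3.047637939453125), (251.2040252685547, 541.8524169921875), 7.859414100646973)
plate ((548.2576904296875, -182.04730224609375), (126.54241943359375, 86.24826049804688), 78.6584243774414) [ 0.5468 -0.184   0.0511]
mat ((509.58587646484375, -246.74856567382812), (131.2205810546875, 494.8059997558594), 9.622515678405762)
drum circ 529.1865234375 145.0777130126953 110.18864440917969 (3464, 3)
post 76 [0.4631 0.1944 0.1018] 219.30263157894737 298.5394736842105
```

View pics/crop0.png

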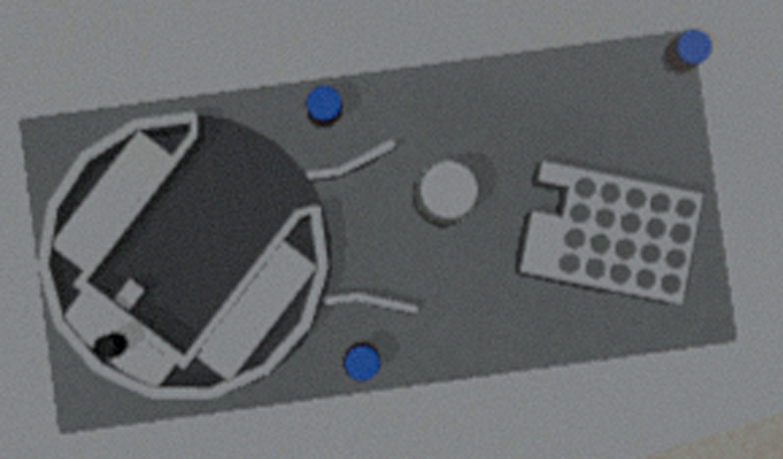

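```bash
cat > go.py <<'E'
# python3 go.py x y z yaw  -> tool-frame shift/rotvec for target world pose (tool down), from measured pose
import sys
from h import *
from scipy.spatial.transform import Rotation as Ro
np.set_printoptions(precision=4,suppress=True)
YAW=7.86;th=np.radians(YAW);XS=np.array([np.cos(th),np.sin(th)]);YS=np.array([-np.sin(th),np.cos(th)])
C=np.array([.5494,-.0030]);O=C-.02*YS;AX=O+.17*YS
def st2w(x,y): return O+x*XS+y*YS
def w2st(p): r=np.asarray(p)[:2]-O; return np.array([r@XS,r@YS])
def rot(yaw):
    a=np.radians(yaw);x=np.array([np.cos(a),np.sin(a),0]);z=np.array([0,0,-1.]);return np.stack([x,np.cross(z,x),z],1)
def delta(p,yaw,s=None):
    s=s or read_state();R=np.array(s['tcp_rot']);
    return R.T@(np.array(p)-s['position']),Ro.from_matrix(R.T@rot(yaw)).as_rotvec(degrees=True)
if __name__=="__main__":
    a=sys.argv[1:]
    if a[0]=='st': p=[*st2w(float(a[1])/1000,float(a[2])/1000),float(a[3])];yaw=YAW+float(a[4])
    else: p=[float(v) for v in a[:3]];yaw=float(a[3])
    s=read_state();d,r=delta(p,yaw,s)
    print("t",round(s['time_s'],2),"at",s['position'],"st",w2st(s['position'])*1000,"yaw",np.degrees(np.arctan2(s['tcp_rot'][1,0],s['tcp_rot'][0,0])).round(2),"open",round(s['opening'],3),"F",s['force'])
    print("target",np.round(p,4),"shift",d,"turn",r)
E
python3 - <<'E'
from go import *
print("jar cap",ray_at_z("top",(345.9,240.4),.078), w2st(ray_at_z("top",(345.9,240.4),.078)))
for c in [(482,241),(536,227),(550,284),(498,295),(516.5,261.75)]: print(ray_at_z("top",c,.003))
mm=np.load("pics/m_top_mat.npy");v,u=np.where(mm);c=cv2.convexHull(np.stack([u,v],1));print(cv2.minAreaRect(c))
m2=np.load("pics/m_top_jar.npy");v,u=np.where(m2);print(cv2.minEnclosingCircle(np.stack([u,v],1).astype(np.float32)))
img=cv2.imread("pics/top0.png");g=(img.max(2)<45).astype(np.uint8);n,l,st,ce=cv2.connectedComponentsWithStats(g)
i=l[262,516];print(i,st[i],ce[i],ray_at_z("top",ce[i],.003))
E
python3 go.py .578 -.0537 .15 7.86
```

```text
jar cap [ 0.579  -0.0555  0.078 ] [ 0.0222 -0.0361]
[ 0.5817 -0.3533  0.003 ]
[ 0.6123 -0.4707  0.003 ]
[ 0.4894 -0.4997  0.003 ]
[ 0.4656 -0.387   0.003 ]
[ 0.5371 -0.4277  0.003 ]
((515.8892211914062, 260.764892578125), (56.83209991455078, 55.50870895385742), 72.89727020263672)
((344.80841064453125, 241.18223571777344), 11.94760799407959)
78 [ 482  239   68   56 2336] [514.768  265.7209] [ 0.5286 -0.4238  0.003 ]
t 1.95 at [ 0.2118 -0.588   0.2415] st [-414.3972 -513.3311] yaw -70.19 open 1.001 F [-0.5634  0.4876  0.5605]
target [ 0.578  -0.0537  0.15  ] shift [-0.3786 -0.5256  0.0915] turn [ -0.0007   0.0004 -78.0511]
```

```bash
python3 -m jog '-0.378 -0.526 0.09 0 0 -78 1;-0.378 -0.526 0.09 0 0 -78 1;-0.378 -0.526 0.09 0 0 -78 1;-0.378 -0.526 0.09 0 0 -78 1;-0.378 -0.526 0.09 0 0 -78 1;-0.378 -0.526 0.09 0 0 -78 1;-0.378 -0.526 0.09 0 0 -78 1;-0.378 -0.526 0.09 0 0 -78 1'; python3 go.py .578 -.0545 .14 7.86
```

```text
time_s: 2.95
position: [0.4936, -0.1783, 0.1728]
tcp_rot: [[0.99, 0.138, 0.001], [0.138, -0.99, -0.001], [0.001, 0.001, -1.0]]
force: [0.4, -1.7, -0.8]
opening: 1.001
t 2.95 at [ 0.4936 -0.1783  0.1728] st [ -79.2715 -146.0244] yaw 7.94 open 1.001 F [ 0.384  -1.681  -0.8257]
target [ 0.578  -0.0545  0.14  ] shift [ 0.1007 -0.111   0.0328] turn [ 0.0501 -0.055   0.0802]
```

```bash
python3 -m jog '0.101 -0.111 0.033 0 0 0 1;0.101 -0.111 0.033 0 0 0 1;0.101 -0.111 0.033 0 0 0 1;0.101 -0.111 0.033 0 0 0 1'; python3 - <<'E'
from h import *
p,d=capture("wrist");cv2.imwrite("pics/w1.png",p[:,:,::-1])
E
python3 go.py .578 -.0545 .048 7.86
```

```text
time_s: 3.45
position: [0.578, -0.054, 0.1392]
tcp_rot: [[0.99, 0.14, -0.0], [0.14, -0.99, 0.0], [-0.0, -0.0, -1.0]]
force: [-0.4, 0.3, -0.0]
opening: 0.999
t 3.5 at [ 0.5774 -0.0553  0.1395] st [ 20.5415 -35.6573] yaw 7.95 open 1.002 F [-0.3925 -0.2032 -0.1413]
target [ 0.578  -0.0545  0.048 ] shift [ 0.0008 -0.0007  0.0915] turn [0.0106 0.031  0.0876]
```

View pics/w1.png

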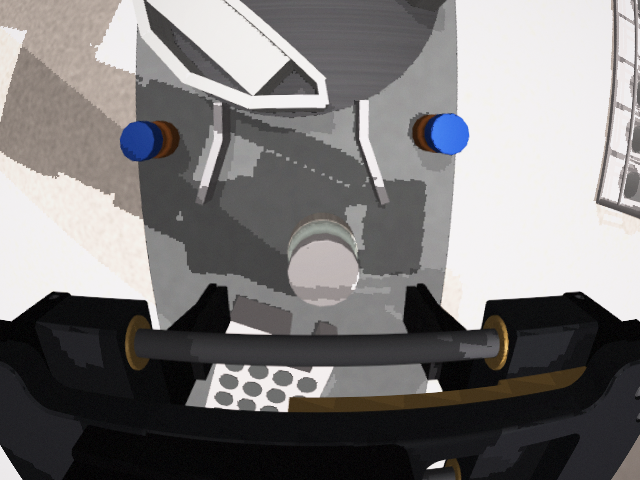

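The wrist view shows the jar cap centred at about (323,270), between the fingers (at 215 and 418), with no obstacle beside it. I'll descend and grip.

```bash
python3 -m jog '0.001 0 0.05 0 0 0 1;0.001 0 0.092 0 0 0 1;0.001 0 0.092 0 0 0 1;0.001 0 0.092 0 0 0 0.4;0.001 0 0.092 0 0 0 0.4;0.001 0 0.092 0 0 0 0.4'; python3 go.py .539 -.426 .1 7.86
```

```text
time_s: 4.25
position: [0.5792, -0.0563, 0.0494]
tcp_rot: [[0.991, 0.136, 0.003], [0.136, -0.991, -0.001], [0.003, 0.001, -1.0]]
force: [-0.4, 0.3, 0.8]
opening: 0.744
t 4.25 at [ 0.5792 -0.0563  0.0494] st [ 22.2049 -36.8773] yaw 7.81 open 0.744 F [-0.382   0.3484  0.8442]
target [ 0.539 -0.426  0.1  ] shift [-0.0899  0.3609 -0.0504] turn [ 0.0731 -0.1593 -0.0521]
```

```bash
python3 -m jog '0 0 0 0 0 0 0.3;0 0 0 0 0 0 0.3;0 0 0 0 0 0 0.3'; python3 go.py .539 -.426 .13 7.86
```

```text
time_s: 4.62
position: [0.5797, -0.0561, 0.0486]
tcp_rot: [[0.991, 0.136, 0.003], [0.136, -0.991, -0.001], [0.003, 0.001, -1.0]]
force: [2.7, -0.0, 4.8]
opening: 0.54
t 4.62 at [ 0.5797 -0.0561  0.0486] st [ 22.7764 -36.773 ] yaw 7.82 open 0.54 F [ 2.7112 -0.0338  4.8137]
target [ 0.539 -0.426  0.13 ] shift [-0.0904  0.361  -0.0812] turn [ 0.0705 -0.1892 -0.0444]
```

```bash
python3 -m jog '0 0 -0.04 0 0 0 0.3;0 0 -0.08 0 0 0 0.3;-0.02 0.06 -0.08 0 0 0 0.3;-0.035 0.12 -0.08 0 0 0 0.3;-0.05 0.18 -0.08 0 0 0 0.3;-0.065 0.24 -0.08 0 0 0 0.3;-0.08 0.30 -0.08 0 0 0 0.3;-0.09 0.361 -0.08 0 0 0 0.3';python3 go.py .539 -.426 .048 7.86
```

```text
time_s: 5.62
position: [0.5363, -0.4266, 0.1264]
tcp_rot: [[0.991, 0.136, -0.003], [0.136, -0.991, 0.003], [-0.003, -0.004, -1.0]]
force: [1.2, 0.6, -1.0]
opening: 0.542
t 5.62 at [ 0.5363 -0.4266  0.1264] st [ -70.8998 -397.8269] yaw 7.79 open 0.542 F [ 1.2095  0.5886 -1.0478]
target [ 0.539 -0.426  0.048] shift [0.003  0.0001 0.0783] turn [-0.2141  0.1527 -0.0717]
```

```bash
python3 -m jog '0.002 0 0.03 0 0 0 0.3;0.002 0 0.06 0 0 0 0.3;0.002 0 0.078 0 0 0 0.3;0.002 0 0.080 0 0 0 0.3;0.002 0 0.080 0 0 0 0.3';python3 - <<'E'
from h import *
p,d=capture("side");cv2.imwrite("pics/s2.png",p[100:280,250:500,::-1].repeat(3,0).repeat(3,1))
E
python3 go.py .539 -.426 .0436 7.86
```

```text
time_s: 6.25
position: [0.5406, -0.4256, 0.0483]
tcp_rot: [[0.991, 0.136, 0.0], [0.136, -0.991, -0.001], [0.0, 0.001, -1.0]]
force: [0.3, 0.0, -1.6]
opening: 0.544
t 6.3 at [ 0.5408 -0.4259  0.0488] st [ -66.3235 -397.761 ] yaw 7.84 open 0.541 F [ 0.5732 -0.2409 -1.6715]
target [ 0.539  -0.426   0.0436] shift [-0.0018 -0.0002  0.0052] turn [ 0.0929 -0.0619 -0.0231]
```

View pics/s2.png

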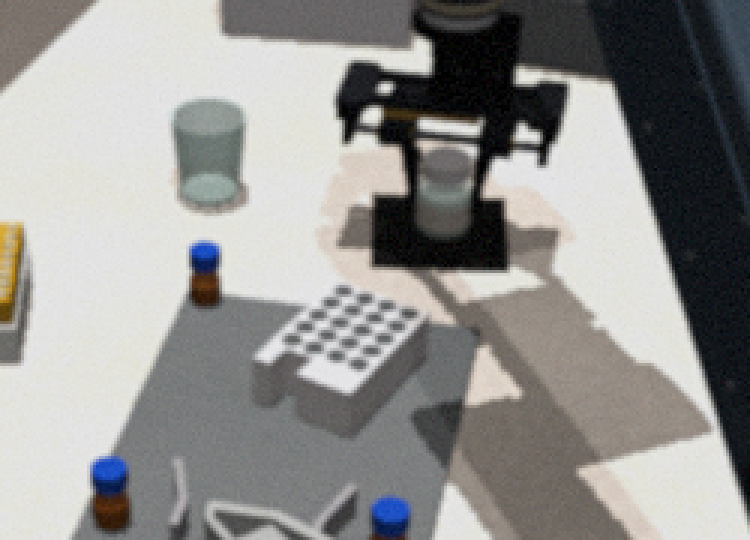

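The jar is over the centre of the mat, upright in the fingers and about 5 mm up, with its base near (443,235) in the crop. I'll lower it until it touches.

```bash
python3 -m jog '-0.001 0 0.003 0 0 0 0.3;-0.001 0 0.0045 0 0 0 0.3;-0.001 0 0.0055 0 0 0 0.3;-0.001 0 0.0055 0 0 0 0.3'
```

```text
time_s: 6.8
position: [0.5393, -0.4259, 0.0437]
tcp_rot: [[0.991, 0.136, 0.0], [0.136, -0.991, -0.001], [0.0, 0.001, -1.0]]
force: [-1.1, 1.4, 4.5]
opening: 0.54
```

```bash
python3 -m jog '0 0 0 0 0 0 1;0 0 0 0 0 0 1;0 0 0 0 0 0 1;0 0 0 0 0 0 1;0 0 -0.05 0 0 0 1;0 0 -0.1 0 0 0 1;0 0 -0.1 0 0 0 1'; python3 - <<'E'
from h import *
p,d=capture("side");cv2.imwrite("pics/s3.png",p[100:280,250:500,::-1].repeat(3,0).repeat(3,1))
E
python3 go.py .463 .194 .16 53.5
```

```text
time_s: 7.68
position: [0.5416, -0.4282, 0.1475]
tcp_rot: [[0.991, 0.136, 0.007], [0.136, -0.991, -0.008], [0.006, 0.009, -1.0]]
force: [0.4, -0.1, -0.2]
opening: 0.998
t 7.72 at [ 0.5402 -0.4267  0.1447] st [ -67.0944 -398.4975] yaw 7.82 open 0.999 F [0.775  0.0285 0.0882]
target [0.463 0.194 0.16 ] shift [ 0.008  -0.6254 -0.0179] turn [  0.2897  -0.0608 -45.6837]
```

View pics/s3.png

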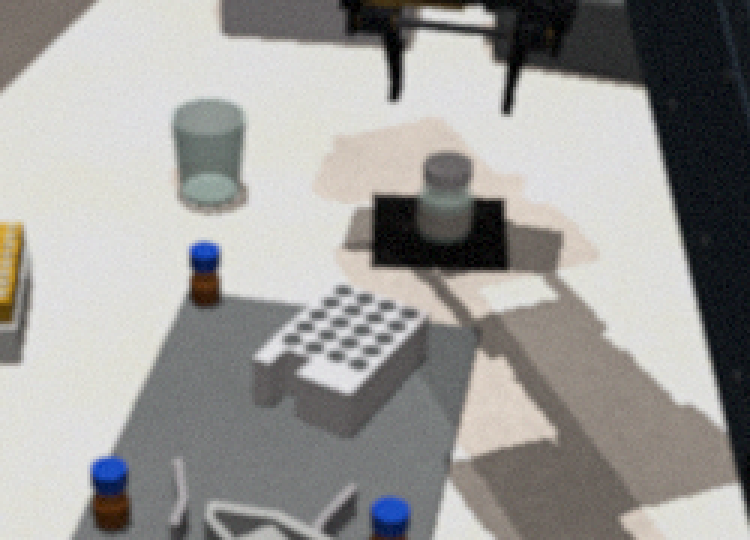

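The jar stands upright in the middle of the mat (base near (445,235) in the crop). Next is the drum post.

```bash
python3 -m jog '0.008 -0.625 -0.018 0 0 -45.7 1;0.008 -0.625 -0.018 0 0 -45.7 1;0.008 -0.625 -0.018 0 0 -45.7 1;0.008 -0.625 -0.018 0 0 -45.7 1;0.008 -0.625 -0.018 0 0 -45.7 1;0.008 -0.625 -0.018 0 0 -45.7 1;0.008 -0.625 -0.018 0 0 -45.7 1;0.008 -0.625 -0.018 0 0 -45.7 1'; python3 go.py .463 .194 .16 53.5
```

```text
time_s: 8.72
position: [0.476, 0.0722, 0.1553]
tcp_rot: [[0.595, 0.804, -0.003], [0.804, -0.595, 0.0], [-0.002, -0.003, -1.0]]
force: [0.6, -0.0, -0.3]
opening: 1.002
t 8.72 at [0.476  0.0722 0.1553] st [-62.47   104.5607] yaw 53.48 open 1.002 F [ 0.5983 -0.0018 -0.2872]
target [0.463 0.194 0.16 ] shift [ 0.0902 -0.0829 -0.0046] turn [-0.1509  0.0887 -0.0163]
```

```bash
python3 -m jog '0.09 -0.083 -0.005 0 0 0 1;0.09 -0.083 -0.005 0 0 0 1;0.09 -0.083 -0.005 0 0 0 1;0.09 -0.083 -0.005 0 0 0 1'; python3 - <<'E'
from h import *
from go import *
p,d=capture("wrist");cv2.imwrite("pics/w4.png",p[:,:,::-1])
p,d=capture("top");cv2.imwrite("pics/t4.png",p[:,:,::-1])
E
python3 go.py .463 .194 .085 53.5
```

```text
time_s: 9.22
position: [0.4634, 0.1918, 0.1606]
tcp_rot: [[0.594, 0.805, -0.003], [0.805, -0.594, -0.001], [-0.002, -0.001, -1.0]]
force: [-0.4, -0.2, -0.4]
opening: 1.004
t 9.32 at [0.4641 0.1907 0.1609] st [-58.0267 223.553 ] yaw 53.42 open 0.996 F [-0.4838  0.5105 -0.3743]
target [0.463 0.194 0.085] shift [ 0.0021 -0.0028  0.0759] turn [-0.0614  0.0886 -0.0844]
```

View pics/w4.png

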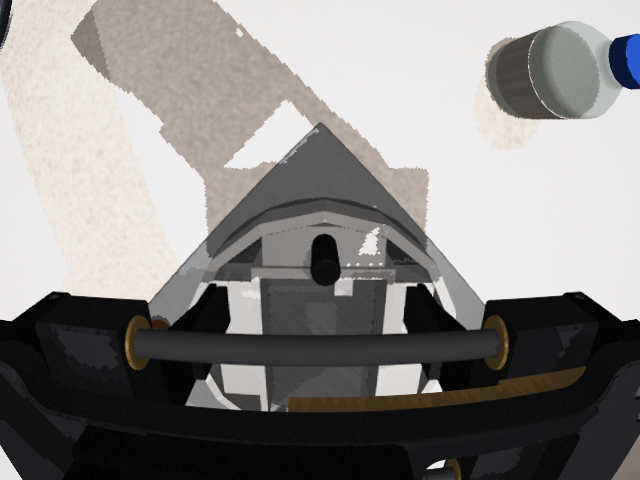

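```bash
cat >> h.py <<'E'
def wray(uv,z,s):
    ci=camera_info("wrist");f=K(ci);dx,dy=uv[0]-ci['cx'],uv[1]-ci['cy'];r=np.hypot(dx,dy);t=r/f
    v=np.array([np.sin(t)*dx/r,np.sin(t)*dy/r,np.cos(t)]);T=np.array(ci['tool_from_camera'])
    R=np.array(s['tcp_rot']);o=R@T[:3,3]+s['position'];w=R@T[:3,:3]@v
    return o+w*(z-o[2])/w[2]
E
python3 - <<'E'
from h import *
from go import *
s=read_state()
for uv in [(325,271),(325.5,273)]:
    q=wray(uv,.103,s); r=q[:2]-AX; a=w2st(q)-[0,.17]; print(q,np.linalg.norm(r)*1000,np.degrees(np.arctan2(-a[0],a[1])))
E
```

```text
[0.4641 0.195  0.103 ] 81.47538192871593 44.81056281073808
[0.4653 0.1945 0.103 ] 80.23099793459254 44.58331335942391
```

```bash
python3 - <<'E'
from go import *
for a in (45.2,0):
    t=np.radians(a);p=AX+.084*(-np.sin(t)*XS+np.cos(t)*YS);print(a,p)
E
python3 go.py .462 .1957 .086 53.2
```

```text
45.2 [0.4617 0.1961]
0 [0.5174 0.2288]
t 9.32 at [0.4641 0.1907 0.1609] st [-58.0267 223.553 ] yaw 53.42 open 0.996 F [-0.4838  0.5105 -0.3743]
target [0.462  0.1957 0.086 ] shift [ 0.0029 -0.0046  0.0749] turn [-0.0612  0.0887  0.2156]
```

```bash
python3 -m jog '0.002 -0.004 0.03 0 0 0 1;0.002 -0.004 0.06 0 0 0 1;0.002 -0.004 0.073 0 0 0 1;0.002 -0.004 0.073 0 0 0 0;0.002 -0.004 0.073 0 0 0 0;0.002 -0.004 0.073 0 0 0 0;0.002 -0.004 0.073 0 0 0 0;0.002 -0.004 0.073 0 0 0 0'; python3 go.py .462 .1957 .086 53.2
```

```text
time_s: 10.32
position: [0.4624, 0.1961, 0.089]
tcp_rot: [[0.594, 0.804, 0.001], [0.804, -0.594, 0.0], [0.001, 0.001, -1.0]]
force: [-1.1, 0.2, 0.2]
opening: 0.515
t 10.32 at [0.4624 0.1961 0.089 ] st [-58.9041 229.168 ] yaw 53.53 open 0.515 F [-1.061   0.2191  0.2434]
target [0.462  0.1957 0.086 ] shift [-0.0006 -0.0001  0.003 ] turn [ 0.031  -0.0317  0.326 ]
```

```bash
python3 -m jog '0 0 0 0 0 0 0;0 0 0 0 0 0 0;0 0 0 0 0 0 0;0 0 0 0 0 0 0;0 0 0 0 0 0 0'; python3 - <<'E'
from go import *
s=read_state();p0=s['position'];R=np.array(s['tcp_rot'])
a0=w2st(p0)-[0,.17];r=np.linalg.norm(a0);ang=np.degrees(np.arctan2(-a0[0],a0[1]));print(r,ang,s['opening'],s['force'])
for k in range(1,10):
    a=ang*(1-k/9); t=np.radians(a);p=np.array([*(AX+r*(-np.sin(t)*XS+np.cos(t)*YS)),p0[2]])
    print(round(a,1),(R.T@(p-p0)).round(4), round(ang-a,1))
E
```

```text
time_s: 10.95
position: [0.4625, 0.1963, 0.0887]
tcp_rot: [[0.595, 0.804, 0.0], [0.804, -0.595, 0.0], [0.001, 0.0, -1.0]]
force: [-0.2, 3.3, 0.1]
opening: 0.198
0.0835580955261024 44.78326207479053 0.19826419027411535 [-0.2056  3.2524  0.0675]
39.8 [0.0072 0.0004 0.    ] 5.0
34.8 [0.0144 0.0015 0.    ] 10.0
29.9 [0.0215 0.0031 0.    ] 14.9
24.9 [0.0284 0.0054 0.    ] 19.9
19.9 [0.035  0.0083 0.    ] 24.9
14.9 [0.0414 0.0117 0.    ] 29.9
10.0 [0.0475 0.0157 0.    ] 34.8
5.0 [0.0532 0.0202 0.    ] 39.8
0.0 [0.0585 0.0251 0.    ] 44.8
```

```bash
python3 -m jog '0.0072 0.0004 0 0 0 5 0;0.0144 0.0015 0 0 0 10 0;0.0215 0.0031 0 0 0 14.9 0;0.0284 0.0054 0 0 0 19.9 0;0.035 0.0083 0 0 0 24.9 0;0.0414 0.0117 0 0 0 29.9 0;0.0475 0.0157 0 0 0 34.8 0;0.0532 0.0202 0 0 0 39.8 0'; python3 go.py st 0 253.7 .0887 0
```

```text
time_s: 11.95
position: [0.5094, 0.2288, 0.0887]
tcp_rot: [[0.972, 0.234, -0.001], [0.234, -0.972, 0.003], [-0.0, -0.003, -1.0]]
force: [-0.9, 7.8, 1.2]
opening: 0.195
t 11.95 at [0.5094 0.2288 0.0887] st [ -7.8856 255.0594] yaw 13.52 open 0.195 F [-0.8666  7.7562  1.1638]
target [0.5174 0.2285 0.0887] shift [ 0.0077  0.0021 -0.    ] turn [-0.1765  0.0331  5.6615]
```

```bash
python3 -m jog '0.004 0.0007 0 0 0 2.8 0;0.0077 0.0017 0 0 0 5.6 0;0.0077 0.0017 0 0 0 5.6 0;0.0077 0.0017 0 0 0 5.6 0'; python3 go.py st 0 254 .0887 0; python3 - <<'E'
from h import *
p,d=capture("top");cv2.imwrite("pics/t5.png",cv2.resize(p[170:340,180:470,::-1],None,fx=2.7,fy=2.7,interpolation=cv2.INTER_CUBIC));
p,d=capture("wrist");cv2.imwrite("pics/w5.png",p[:,:,::-1])
E
```

```text
time_s: 12.45
position: [0.5185, 0.2306, 0.0887]
tcp_rot: [[0.99, 0.139, 0.002], [0.139, -0.99, 0.006], [0.003, -0.006, -1.0]]
force: [0.2, 13.6, -1.5]
opening: 0.198
t 12.45 at [0.5185 0.2306 0.0887] st [  1.3411 255.6575] yaw 7.99 open 0.198 F [ 0.172  13.5643 -1.4624]
target [0.5174 0.2288 0.0887] shift [-0.0013  0.0017 -0.    ] turn [-0.3342 -0.1706  0.1291]
```

View pics/t5.png

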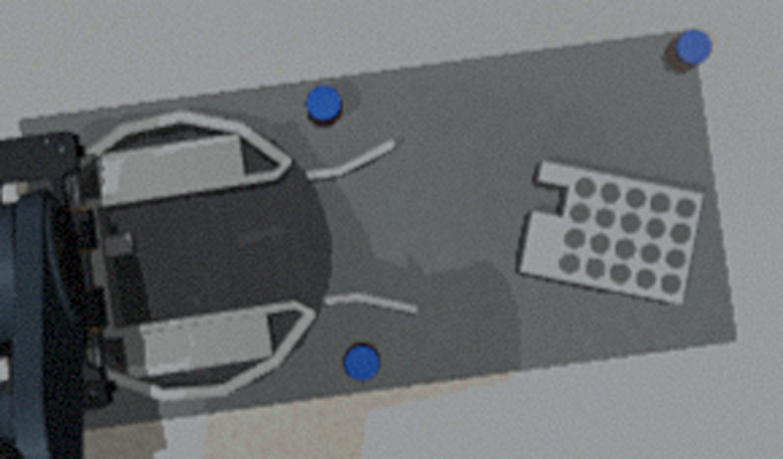

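View pics/w5.png

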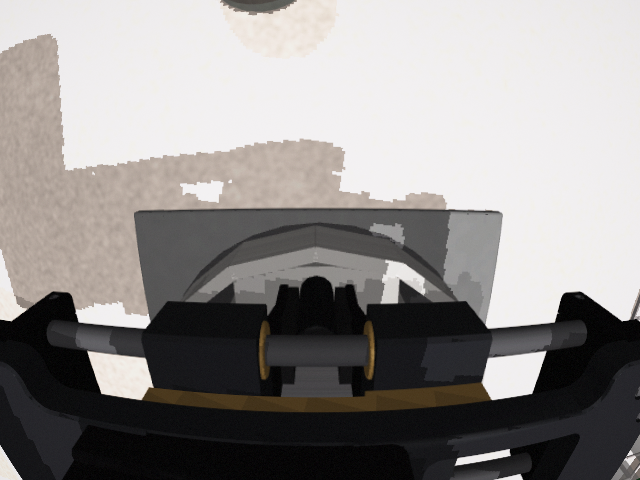

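```bash
python3 -m jog '0 0 0 0 0 0 0.6;0 0 0 0 0 0 0.6;0 0 0 0 0 0 0.6;0 0 -0.05 0 0 0 0.6;0 0 -0.1 0 0 0 0.6;0 0.06 -0.14 0 0 0 0.6;0 0.12 -0.14 0 0 0 0.6;0 0.18 -0.14 0 0 0 0.6'; python3 -m jog '0 0.02 0 0 0 0 0.6;0 0.02 0 0 0 0 0.6'; python3 - <<'E'
from h import *
from go import *
s=read_state();print(s['position'],w2st(s['position']),s['tcp_rot'])
p,d=capture("wrist");cv2.imwrite("pics/w6.png",p[:,:,::-1]);np.savez("pics/w6.npz",d=d,p=s['position'],R=s['tcp_rot'])
p,d=capture("top");cv2.imwrite("pics/t6f.png",p[:,:,::-1]);cv2.imwrite("pics/t6.png",cv2.resize(p[170:340,180:470,::-1],None,fx=2.7,fy=2.7,interpolation=cv2.INTER_CUBIC));np.save("pics/t6.npy",d)
E
```

```text
time_s: 13.55
position: [0.5434, 0.05, 0.2299]
tcp_rot: [[0.99, 0.142, 0.003], [0.142, -0.99, -0.001], [0.002, 0.001, -1.0]]
force: [1.4, -0.4, 0.6]
opening: 0.602
time_s: 13.8
position: [0.5457, 0.0309, 0.2284]
tcp_rot: [[0.99, 0.138, -0.001], [0.138, -0.99, 0.0], [-0.001, -0.001, -1.0]]
force: [0.5, 1.2, -0.4]
opening: 0.603
[0.5457 0.0309 0.2284] [0.001  0.0541] [[ 0.9905  0.1378 -0.0007]
 [ 0.1378 -0.9905  0.0004]
 [-0.0006 -0.0005 -1.    ]]
```

View pics/w6.png

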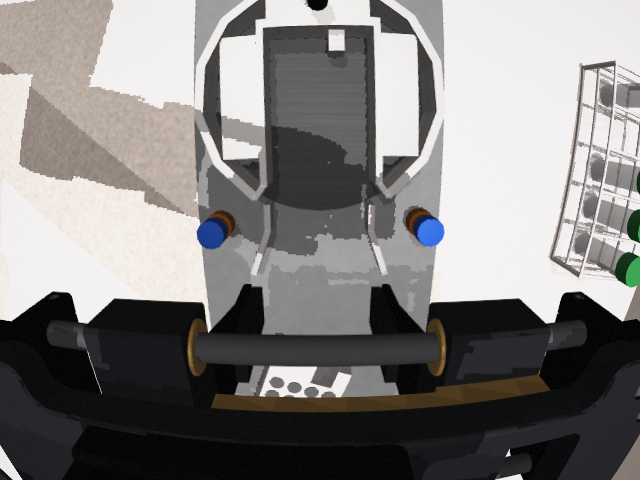

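View pics/t6.png

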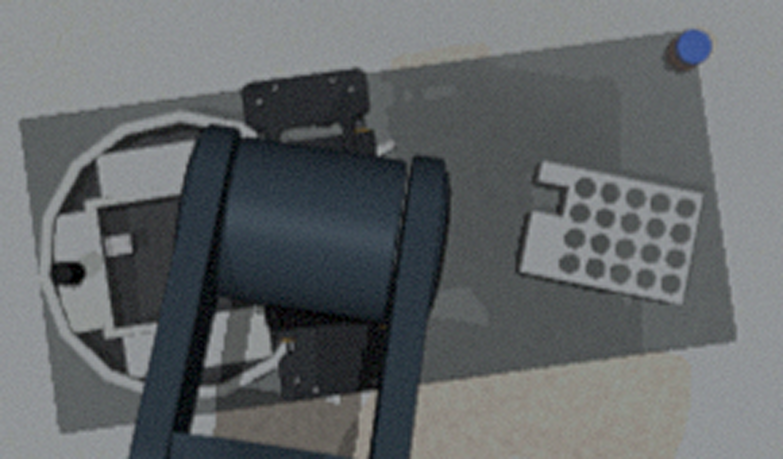

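```bash
python3 - <<'E'
import cv2
i=cv2.imread("pics/w6.png")[0:285,180:460];i=cv2.resize(i,None,fx=2.1,fy=2.1,interpolation=cv2.INTER_CUBIC);cv2.imwrite("pics/w6c.png",i)
E
```

```text
(no output)
```

View pics/w6c.png

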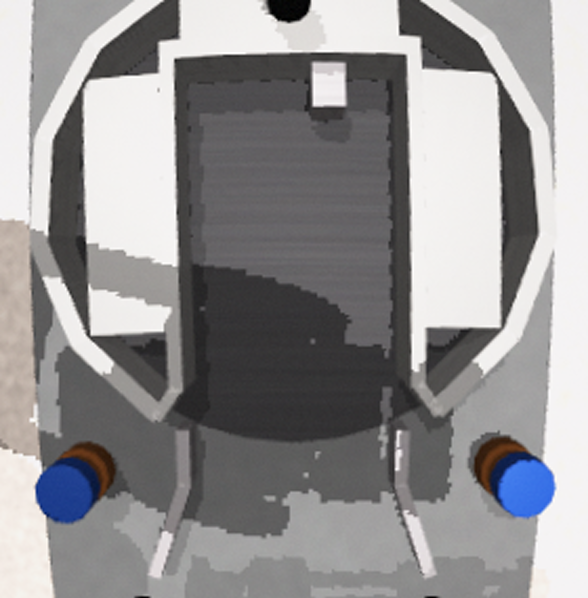

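```bash
python3 - <<'E'
from go import *
z=np.load("pics/w6.npz");s=dict(position=z['p'],tcp_rot=z['R'])
def f(c,h): return w2st(wray((c[0]/2.1+180,c[1]/2.1),h,s))*1000
for n,c,h in [("LT",(175,60),.054),("LB",(183,380),.054),("RT",(406,57),.054),("RB",(412,370),.054),("tipL",(155,418),.054),("tipR",(440,415),.054),
 ("rl0",(183,430),.033),("rl1",(183,485),.033),("rlE",(155,575),.033),("rr0",(398,432),.033),("rr1",(402,487),.033),("rrE",(430,573),.033),("keyL",(313,64),.038),("keyR",(345,64),.038),("deckL",(32,100),.008),("deckL",(45,560),.008),("deckR",(551,100),.008),("deckR",(540,560),.008)]:
    print(n,f(c,h).round(1))
E
```

```text
LT [-45.4 226.6]
LB [-42.7  92.8]
RT [ 47.8 228.3]
RB [51.4 97.3]
tipL [-54.9  76.9]
tipR [64.  78.6]
rl0 [-46.1  67.6]
rl1 [-46.8  42.3]
rlE [-61.9  -1.6]
rr0 [49.5 67. ]
rr1 [52.3 41.6]
rrE [67.7 -0.3]
keyL [ 10.7 228.3]
keyR [ 24.2 228.6]
deckL [-120.9  225.6]
deckL [-124.3   -4.2]
deckR [125.  226.7]
deckR [130.8  -3.7]
```

```bash
cat > bev.py <<'E'
from go import *
def bev(img,s,z,x0,x1,y0,y1,res):
    ci=camera_info("wrist");f=K(ci);T=np.array(ci['tool_from_camera']);R=np.array(s['tcp_rot'])
    xs=np.arange(x0,x1,res)/1000;ys=np.arange(y1,y0,-res)/1000
    X,Y=np.meshgrid(xs,ys);P=np.stack([O[0]+X*XS[0]+Y*YS[0],O[1]+X*XS[1]+Y*YS[1],np.full_like(X,z)],-1)
    t=(P-s['position'])@R; c=(t-T[:3,3])@T[:3,:3]
    r=np.hypot(c[...,0],c[...,1]);th=np.arctan2(r,c[...,2]);u=ci['cx']+f*th*c[...,0]/r;v=ci['cy']+f*th*c[...,1]/r
    return cv2.remap(img,u.astype(np.float32),v.astype(np.float32),cv2.INTER_CUBIC)
E
python3 - <<'E'
from bev import *
z=np.load("pics/w6.npz");s=dict(position=z['p'],tcp_rot=z['R']);im=cv2.imread("pics/w6.png")
b=bev(im,s,.054,-130,140,-10,240,.5);cv2.imwrite("pics/b6.png",b)
b8=bev(im,s,.008,-135,140,-10,240,.5);g8=cv2.cvtColor(b8,cv2.COLOR_BGR2GRAY).astype(float)
g=cv2.GaussianBlur(cv2.cvtColor(b,cv2.COLOR_BGR2GRAY),(5,5),0).astype(float);gx=cv2.Sobel(g,cv2.CV_64F,1,0)
def line(gx,X0,lo,hi,ya,yb,sign):
    L=[]
    for y in np.arange(ya,yb,2):
        r=int((240-y)/.5);a,bb=int((lo-X0)/.5),int((hi-X0)/.5);seg=sign*gx[r,a:bb];k=seg.argmax()
        if seg[k]>60: L.append((y,lo+k*.5))
    L=np.array(L);p=np.polyfit(L[:,0],L[:,1],1)
    for _ in range(3):
        e=np.abs(L[:,1]-np.polyval(p,L[:,0]));L=L[e<max(1.0,1.5*np.median(e))];p=np.polyfit(L[:,0],L[:,1],1)
    return len(L),-np.degrees(np.arctan(p[0])).round(2),np.polyval(p,[100,220]).round(1),np.ptp(L[:,0])
print("pocketL",line(gx,-130,-54,-36,105,222,-1));print("pocketR",line(gx,-130,40,60,105,222,1))
g8x=cv2.Sobel(cv2.GaussianBlur(g8,(5,5),0),cv2.CV_64F,1,0)
print("deckL",line(g8x,-135,-132,-115,0,235,-1));print("deckR",line(g8x,-135,118,138,0,235,1))
E
```

```text
pocketL (58, np.float64(1.23), array([-43.4, -46. ]), np.float64(116.0))
pocketR (59, np.float64(1.28), array([50.4, 47.8]), np.float64(116.0))
deckL (103, np.float64(0.14), array([-122.3, -122.6]), np.float64(234.0))
deckR (87, np.float64(0.14), array([126.5, 126.2]), np.float64(228.0))
```

View pics/b6.png

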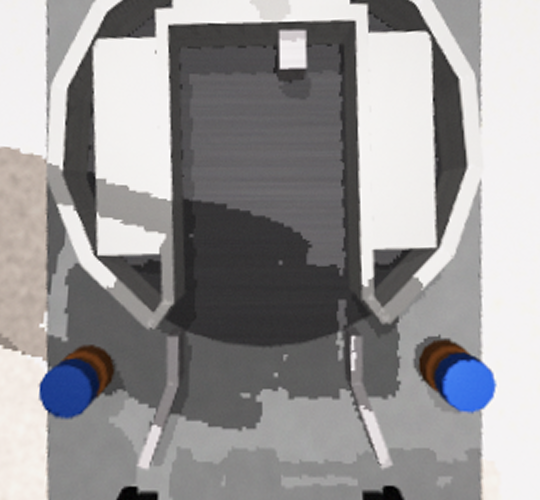

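```bash
sed -i 's/^YAW=7.86/YAW=8.0/; s/^C=np.array(\[.5494,-.0030\]);O=C-.02\*YS/C=np.array([.5494,-.0030]);O=C-.02*YS+.0023*XS+.0012*YS/' go.py; python3 go.py .5185 .2306 .14 8.0; python3 go.py .5185 .2306 .0887 8.0
```

```text
t 13.9 at [0.5452 0.0331 0.2283] st [-1.4503 55.0852] yaw 8.12 open 0.6 F [-0.6517  0.2063 -1.02  ]
target [0.5185 0.2306 0.14  ] shift [ 0.0016 -0.1992  0.0885] turn [-0.0612  0.0657  0.1193]
t 13.9 at [0.5452 0.0331 0.2283] st [-1.4503 55.0852] yaw 8.12 open 0.6 F [-0.6517  0.2063 -1.02  ]
target [0.5185 0.2306 0.0887] shift [ 0.0016 -0.1992  0.1398] turn [-0.0612  0.0657  0.1193]
```

```bash
python3 -m jog '0.0016 -0.06 0.03 0 0 0 0.6;0.0016 -0.12 0.06 0 0 0 0.6;0.0016 -0.18 0.085 0 0 0 0.6;0.0016 -0.199 0.088 0 0 0 0.6;0.0016 -0.199 0.088 0 0 0 0.6;0.0016 -0.199 0.12 0 0 0 0.6;0.0016 -0.199 0.14 0 0 0 0.6;0.0016 -0.199 0.14 0 0 0 0.6'; python3 -m jog '0 0 0 0 0 0 0;0 0 0 0 0 0 0;0 0 0 0 0 0 0;0 0 0 0 0 0 0;0 0 0 0 0 0 0;0 0 0 0 0 0 0;0 0 0 0 0 0 0'; python3 go.py st 0 254 .0887 0
```

```text
time_s: 14.9
position: [0.5181, 0.2291, 0.0877]
tcp_rot: [[0.99, 0.142, -0.003], [0.142, -0.99, -0.001], [-0.003, 0.0, -1.0]]
force: [-0.8, -0.4, -0.1]
opening: 0.602
time_s: 15.78
position: [0.5192, 0.2293, 0.0889]
tcp_rot: [[0.99, 0.141, -0.0], [0.141, -0.99, -0.0], [-0.0, 0.0, -1.0]]
force: [-1.8, -0.7, 5.4]
opening: 0.197
t 15.78 at [0.5192 0.2293 0.0889] st [  0.1258 253.0706] yaw 8.12 open 0.197 F [-1.7879 -0.6758  5.3755]
target [0.5189 0.2302 0.0887] shift [-0.0001 -0.0009  0.0002] turn [0.0021 0.0109 0.1159]
```

```bash
python3 -m jog '0.001 0 0 0 0 0 0;0.0018 0 0 0 0 0 0;0.0018 0 0 0 0 0 0;0.0018 0 0 0 0 0 0.6;0.0018 0 0 0 0 0 0.6;0.0018 0 0 0 0 0 0.6;0.0018 0 -0.05 0 0 0 0.6;0.0018 0 -0.1 0 0 0 0.6'; python3 -m jog '0 0.06 -0.04 0 0 0 0.6;0 0.12 -0.04 0 0 0 0.6;0 0.18 -0.04 0 0 0 0.6;0 0.2 -0.04 0 0 0 0.6;0 0.2 -0.04 0 0 0 0.6'; cat > chk.py <<'E'
import sys
from bev import *
n=sys.argv[1]
s=read_state();p,d=capture("wrist");im=p[:,:,::-1].copy();cv2.imwrite(f"pics/{n}.png",im);np.savez(f"pics/{n}.npz",p=s['position'],R=s['tcp_rot'],d=d)
b=bev(im,s,.054,-130,140,-10,240,.5);cv2.imwrite(f"pics/b{n}.png",b)
b8=bev(im,s,.008,-135,140,-10,240,.5)
def gxx(b): return cv2.Sobel(cv2.GaussianBlur(cv2.cvtColor(b,cv2.COLOR_BGR2GRAY),(5,5),0).astype(float),cv2.CV_64F,1,0)
def line(gx,X0,lo,hi,ya,yb,sign):
    L=[]
    for y in np.arange(ya,yb,2):
        r=int((240-y)/.5);a,bb=int((lo-X0)/.5),int((hi-X0)/.5);seg=sign*gx[r,a:bb];k=seg.argmax()
        if seg[k]>60: L.append((y,lo+k*.5))
    L=np.array(L);p=np.polyfit(L[:,0],L[:,1],1)
    for _ in range(3):
        e=np.abs(L[:,1]-np.polyval(p,L[:,0]));L=L[e<max(1.0,1.5*np.median(e))];p=np.polyfit(L[:,0],L[:,1],1)
    return len(L),-np.degrees(np.arctan(p[0])).round(2),np.polyval(p,[100,220]).round(1),np.ptp(L[:,0])
gx=gxx(b);g8=gxx(b8)
print("pocketL",line(gx,-130,-56,-36,105,222,-1),"R",line(gx,-130,38,58,105,222,1))
print("deckL",line(g8,-135,-134,-115,0,235,-1),"R",line(g8,-135,115,138,0,235,1))
E
python3 chk.py w7
```

```text
time_s: 16.77
position: [0.5208, 0.2294, 0.1888]
tcp_rot: [[0.99, 0.141, -0.002], [0.141, -0.99, -0.0], [-0.002, 0.0, -1.0]]
force: [0.4, 0.4, 0.3]
opening: 0.583
time_s: 17.4
position: [0.5497, 0.0298, 0.2285]
tcp_rot: [[0.99, 0.138, 0.0], [0.138, -0.99, 0.0], [0.0, 0.0, -1.0]]
force: [-0.1, 1.2, 0.6]
opening: 0.598
pocketL (55, np.float64(-0.05), array([-46.8, -46.7]), np.float64(116.0)) R (59, np.float64(0.05), array([47. , 46.9]), np.float64(116.0))
deckL (66, np.float64(0.04), array([-124.4, -124.5]), np.float64(150.0)) R (66, np.float64(0.03), array([124.4, 124.3]), np.float64(206.0))
```

```bash
python3 go.py st -20 -225 .228 0
```

```text
t 17.45 at [0.5493 0.0312 0.2284] st [ 2.3222 52.683 ] yaw 8.0 open 0.604 F [ 0.4415  0.4485 -0.2681]
target [ 0.5658 -0.2469  0.228 ] shift [-0.0223  0.2777  0.0002] turn [-0.0384  0.0206 -0.0016]
```

```bash
python3 -m jog '-0.022 0.278 0 0 0 0 0;-0.022 0.278 0 0 0 0 0;-0.022 0.278 0 0 0 0 0;-0.022 0.278 0 0 0 0 0;-0.022 0.278 0 0 0 0 0;-0.022 0.278 0 0 0 0 0;-0.022 0.278 0 0 0 0 0'; cat > pl.py <<'E'
import sys
from bev import *
n=sys.argv[1]; y0=float(sys.argv[2])
s=read_state();p,d=capture("wrist");im=p[:,:,::-1].copy();cv2.imwrite(f"pics/{n}.png",im)
b=bev(im,s,.050,-130,130,y0,y0+240,.5);cv2.imwrite(f"pics/b{n}.png",b)
G=silhouettes("plate","wrist")
print(s['position'],[round(g['score'],2) for g in G])
if G:
    m=(G[0]['region']*255).astype(np.uint8);bm=bev(m,s,.050,-130,130,y0,y0+240,.5)
    c=max(cv2.findContours((bm>127).astype(np.uint8),cv2.RETR_EXTERNAL,cv2.CHAIN_APPROX_NONE)[0],key=cv2.contourArea)
    (u,v),wh,a=cv2.minAreaRect(c);print("rect st",-130+u*.5,y0+240-v*.5,np.array(wh)*.5,a)
E
python3 pl.py w8 -260
```

```text
time_s: 18.32
position: [0.5667, -0.2444, 0.2282]
tcp_rot: [[0.99, 0.143, -0.001], [0.143, -0.99, 0.002], [-0.001, -0.002, -1.0]]
force: [-0.3, -0.3, 0.3]
opening: 0.011
[ 0.5667 -0.2444  0.2282] [0.63]
rect st -26.748489379882812 -158.73904418945312 [ 87.9117 127.4322] 19.21977424621582
```

View pics/bw8.png

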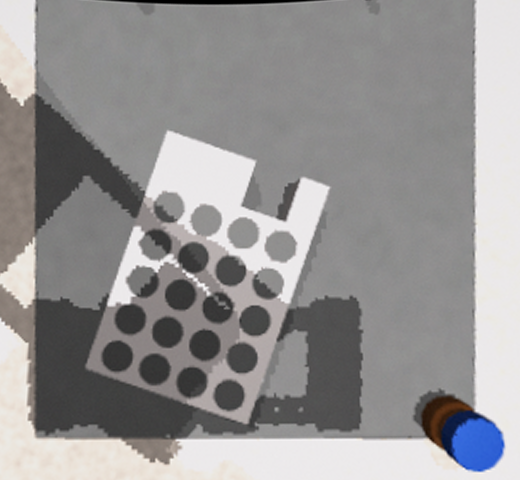

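View pics/w8.png

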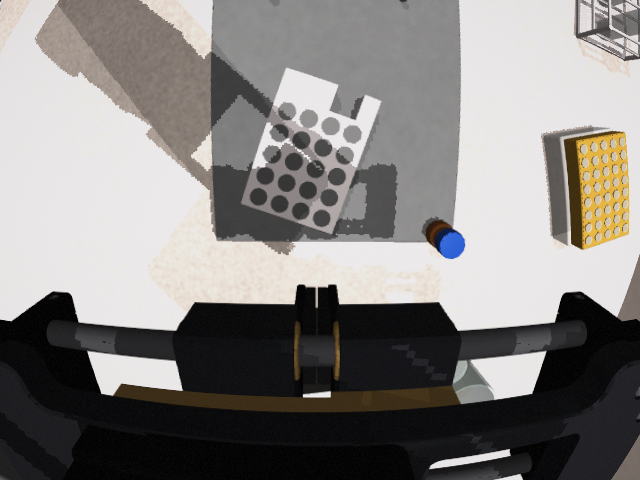

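```bash
python3 go.py st -113 -178 .036 0
```

```text
t 18.43 at [ 0.5668 -0.2443  0.2285] st [ -18.6709 -222.5764] yaw 8.26 open 0.005 F [ 1.368  -0.2537 -0.2349]
target [ 0.4672 -0.2133  0.036 ] shift [-0.094  -0.0448  0.1926] turn [-0.0687  0.0383  0.2568]
```

```bash
python3 -m jog '-0.05 -0.022 0 0 0 0.2 0;-0.094 -0.045 0.03 0 0 0.2 0;-0.094 -0.045 0.08 0 0 0.2 0;-0.094 -0.045 0.13 0 0 0.2 0;-0.094 -0.045 0.17 0 0 0.2 0;-0.094 -0.045 0.19 0 0 0.2 0;-0.094 -0.045 0.192 0 0 0.2 0'; python3 go.py st -97 -180 .036 0;python3 go.py st -58 -200 .036 0
```

```text
time_s: 19.3
position: [0.4669, -0.2136, 0.0356]
tcp_rot: [[0.99, 0.139, -0.003], [0.139, -0.99, 0.002], [-0.002, -0.002, -1.0]]
force: [0.2, -0.0, 0.5]
opening: 0.004
t 19.3 at [ 0.4669 -0.2136  0.0356] st [-113.353  -178.2978] yaw 8.02 open 0.004 F [ 0.2221 -0.0109  0.4553]
target [ 0.4833 -0.213   0.036 ] shift [ 0.0164  0.0017 -0.0005] turn [-0.1357  0.1262  0.0161]
t 19.3 at [ 0.4669 -0.2136  0.0356] st [-113.353  -178.2978] yaw 8.02 open 0.004 F [ 0.2221 -0.0109  0.4553]
target [ 0.5247 -0.2274  0.036 ] shift [ 0.0553  0.0217 -0.0006] turn [-0.1357  0.1262  0.0161]
```

```bash
python3 -m jog '0.008 0.001 0 0 0 0 0;0.015 0.002 0 0 0 0 0;0.021 0.005 0 0 0 0 0;0.027 0.008 0 0 0 0 0;0.033 0.011 0 0 0 0 0;0.038 0.0135 0 0 0 0 0;0.038 0.0135 0 0 0 0 0'; python3 pl.py w9 -260; python3 go.py st -58 -200 .036 0
```

```text
time_s: 20.18
position: [0.5074, -0.2241, 0.0368]
tcp_rot: [[0.99, 0.138, 0.001], [0.138, -0.99, -0.001], [0.0, 0.001, -1.0]]
force: [-2.6, -0.8, 3.0]
opening: 0.003
[ 0.5074 -0.2241  0.0368] [0.82]
rect st -16.427833557128906 -143.39866638183594 [91.9801 97.2821] 6.842773914337158
t 20.27 at [ 0.5073 -0.2239  0.0366] st [ -74.7591 -194.1304] yaw 7.9 open 0.003 F [-0.8529 -1.0105  1.9297]
target [ 0.5247 -0.2274  0.036 ] shift [0.0168 0.0058 0.0006] turn [ 0.0365 -0.0417 -0.0997]
```

View pics/w9.png

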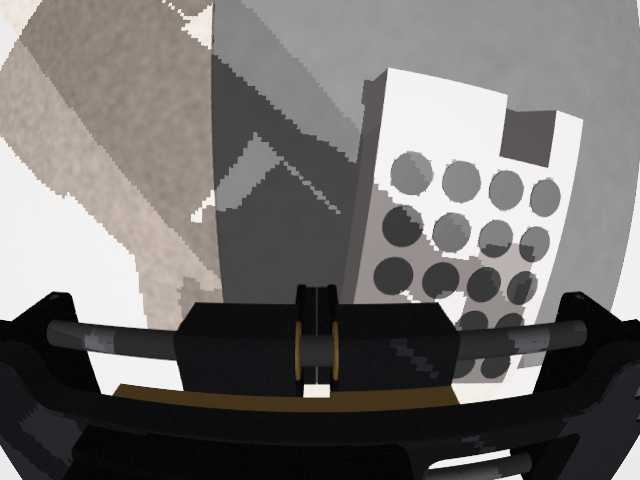

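View pics/bw9.png

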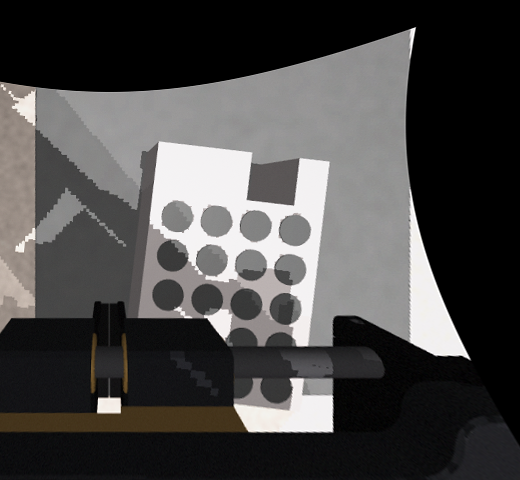

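```bash
python3 -m jog '-0.007 -0.004 0 0 0 0 0;-0.007 -0.030 0 0 0 0 0;-0.001 -0.030 0 0 0 0 0;0.004 -0.030 0 0 0 0 0;0.010 -0.029 0 0 0 0 0;0.016 -0.028 0 0 0 0 0;0.021 -0.027 0 0 0 0 0;0.021 -0.027 0 0 0 0 0'; python3 pl.py w10 -260; python3 go.py st -54 -167 .036 0
```

```text
time_s: 21.28
position: [0.5249, -0.1944, 0.0367]
tcp_rot: [[0.99, 0.138, 0.001], [0.138, -0.991, -0.001], [0.001, 0.001, -1.0]]
force: [-0.5, 0.0, 0.4]
opening: 0.01
[ 0.5249 -0.1944  0.0367] [0.98]
rect st -0.0793609619140625 -129.8592071533203 [89.4506 72.5948] 1.0139787197113037
t 21.38 at [ 0.5243 -0.1941  0.0366] st [ -53.7396 -166.9522] yaw 7.91 open 0.003 F [ 0.0071  0.149  -0.0186]
target [ 0.5241 -0.1942  0.036 ] shift [-0.0003  0.      0.0006] turn [ 0.0219 -0.0398 -0.0924]
```

View pics/bw10.png

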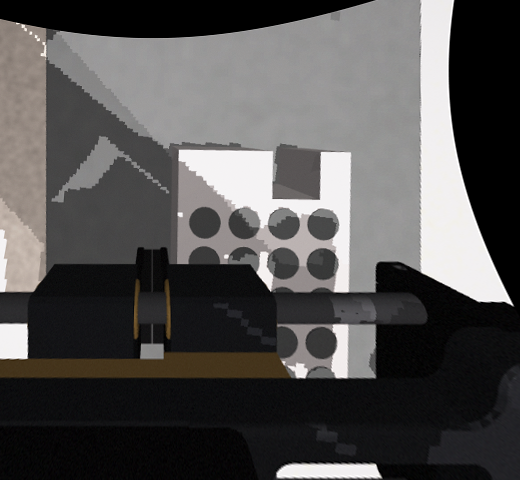

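```bash
python3 -m jog '-0.02 0 0 0 0 0 0;-0.02 0 -0.03 0 0 0 0;-0.02 0.01 -0.08 0 0 0 0.6;0.02 0.05 -0.08 0 0 0 0.6;0.055 0.095 -0.08 0 0 0 0.6;0.055 0.095 -0.08 0 0 0 0.6'; python3 go.py st 1.5 -258 .036 0
```

```text
time_s: 22.12
position: [0.5952, -0.2845, 0.1175]
tcp_rot: [[0.991, 0.136, 0.006], [0.136, -0.991, -0.005], [0.006, 0.005, -1.0]]
force: [0.0, -0.0, -0.4]
opening: 0.374
t 22.12 at [ 0.5952 -0.2845  0.1175] st [   3.8288 -266.354 ] yaw 7.81 open 0.374 F [ 0.0066 -0.0405 -0.4152]
target [ 0.5917 -0.2766  0.036 ] shift [-0.0028 -0.0088  0.0814] turn [ 0.3125 -0.3273 -0.1882]
```

```bash
python3 -m jog '0 0 0.04 0 0 0 0.6;0 0 0.078 0 0 0 0.6;0 0 0.08 0 0 0 0.6;0 -0.01 0.08 0 0 0 0.6;0 -0.02 0.08 0 0 0 0.6;0 -0.03 0.08 0 0 0 0.6;0 -0.04 0.08 0 0 0 0.6;0 -0.05 0.08 0 0 0 0.6'; python3 pl.py w11 -230; python3 go.py st 1.5 94.5 .036 0
```

```text
time_s: 23.12
position: [0.5857, -0.2313, 0.0377]
tcp_rot: [[0.99, 0.138, 0.003], [0.138, -0.99, -0.002], [0.003, 0.003, -1.0]]
force: [1.0, -2.5, 3.5]
opening: 0.598
[ 0.5857 -0.2313  0.0377] [0.66]
rect st 0.5 -141.5 [122.  86.] 90.0
t 23.23 at [ 0.5844 -0.2295  0.0369] st [   0.8333 -210.3703] yaw 7.95 open 0.599 F [ 0.7375  0.2874 -0.2921]
target [0.5426 0.0725 0.036 ] shift [ 0.0004 -0.3049  0.0012] turn [-0.0561  0.02   -0.0494]
```

View pics/bw11.png

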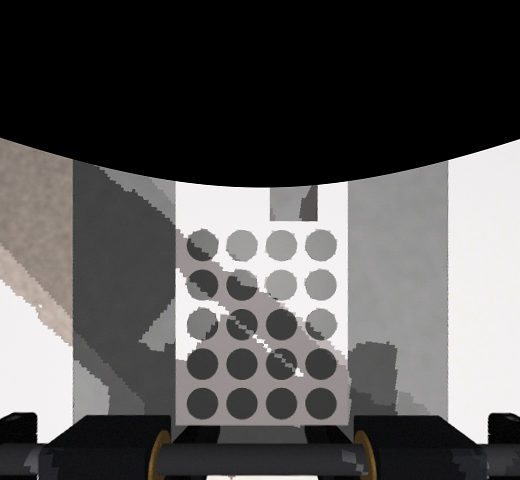

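```bash
python3 -m jog '0 -0.012 0 0 0 0 0.6;0 -0.024 0 0 0 0 0.6;0 -0.036 0 0 0 0 0.6;0 -0.048 0 0 0 0 0.6;0 -0.060 0 0 0 0 0.6;0 -0.072 0 0 0 0 0.6;0 -0.084 0 0 0 0 0.6;0 -0.094 0 0 0 0 0.6'; python3 pl.py w12 -130; python3 go.py st 1 94.5 .036 0
```

```text
time_s: 24.22
position: [0.5714, -0.1369, 0.0366]
tcp_rot: [[0.99, 0.138, -0.0], [0.138, -0.99, 0.0], [-0.0, -0.0, -1.0]]
force: [0.9, -2.7, 3.6]
opening: 0.6
[ 0.5714 -0.1369  0.0366] [0.94]
rect st 0.25 -46.5 [122.   86.5] 90.0
t 24.32 at [ 0.5705 -0.1358  0.0362] st [   0.1519 -115.6019] yaw 7.95 open 0.601 F [-0.3109  0.56   -0.5326]
target [0.5421 0.0724 0.036 ] shift [ 0.0007 -0.2101  0.0007] turn [-0.1381  0.1284 -0.0478]
```

View pics/w12.png

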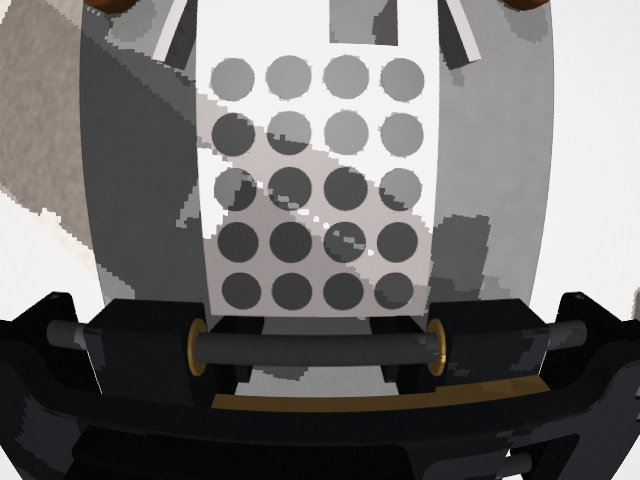

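The plate is square and centred between the flare ends, with margins of about 32 px on each side. I'll keep pushing.

```bash
python3 -m jog '0 -0.008 0 0 0 0 0.6;0 -0.016 0 0 0 0 0.6;0 -0.024 0 0 0 0 0.6;0 -0.032 0 0 0 0 0.6;0 -0.040 0 0 0 0 0.6;0 -0.048 0 0 0 0 0.6;0 -0.056 0 0 0 0 0.6;0 -0.064 0 0 0 0 0.6'; python3 -m jog '0 -0.008 0 0 0 0 0.6;0 -0.016 0 0 0 0 0.6;0 -0.024 0 0 0 0 0.6;0 -0.032 0 0 0 0 0.6;0 -0.040 0 0 0 0 0.6;0 -0.048 0 0 0 0 0.6;0 -0.056 0 0 0 0 0.6;0 -0.064 0 0 0 0 0.6'; python3 go.py st 1 94.5 .036 0
python3 - <<'E'
from h import *
p,d=capture("wrist");cv2.imwrite("pics/w13.png",p[:,:,::-1])
E
```

```text
time_s: 25.32
position: [0.5628, -0.0739, 0.0366]
tcp_rot: [[0.99, 0.138, 0.0], [0.138, -0.99, 0.0], [0.0, -0.0, -1.0]]
force: [0.6, -0.3, -1.0]
opening: 0.604
time_s: 26.32
position: [0.554, -0.0106, 0.0366]
tcp_rot: [[0.99, 0.138, 0.0], [0.138, -0.99, -0.0], [0.0, 0.0, -1.0]]
force: [0.8, -0.3, 0.5]
opening: 0.6
t 26.32 at [ 0.554  -0.0106  0.0366] st [ 1.2054 10.6824] yaw 7.91 open 0.6 F [ 0.7664 -0.34    0.4697]
target [0.5421 0.0724 0.036 ] shift [-0.0003 -0.0838  0.0006] turn [ 0.0012 -0.0006 -0.0878]
```

View pics/w13.png

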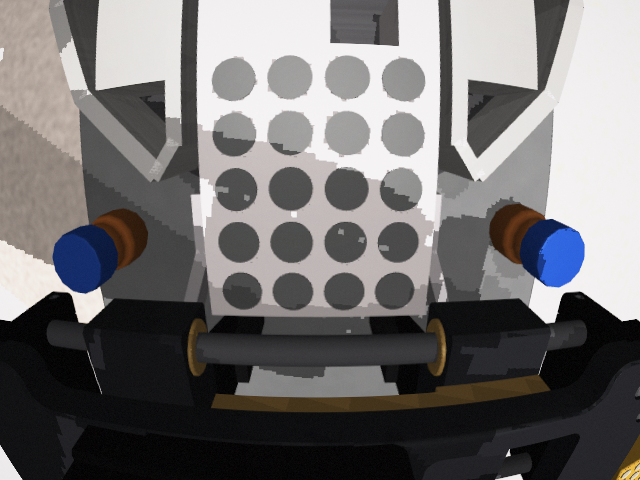

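```bash
python3 -m jog '0 -0.008 0 0 0 0 0.6;0 -0.016 0 0 0 0 0.6;0 -0.024 0 0 0 0 0.6;0 -0.032 0 0 0 0 0.6;0 -0.040 0 0 0 0 0.6;0 -0.048 0 0 0 0 0.6;0 -0.056 0 0 0 0 0.6;0 -0.064 0 0 0 0 0.6'; python3 go.py st 1 94.5 .036 0
python3 - <<'E'
from h import *
p,d=capture("wrist");cv2.imwrite("pics/w14.png",p[:,:,::-1])
E
```

```text
time_s: 27.38
position: [0.5452, 0.0528, 0.0366]
tcp_rot: [[0.99, 0.138, 0.0], [0.138, -0.99, -0.0], [0.0, 0.0, -1.0]]
force: [0.7, -1.8, -0.7]
opening: 0.601
t 27.38 at [0.5452 0.0528 0.0366] st [ 1.3278 74.6862] yaw 7.91 open 0.601 F [ 0.7066 -1.7569 -0.7191]
target [0.5421 0.0724 0.036 ] shift [-0.0004 -0.0198  0.0006] turn [ 0.0026 -0.006  -0.085 ]
```

View pics/w14.png

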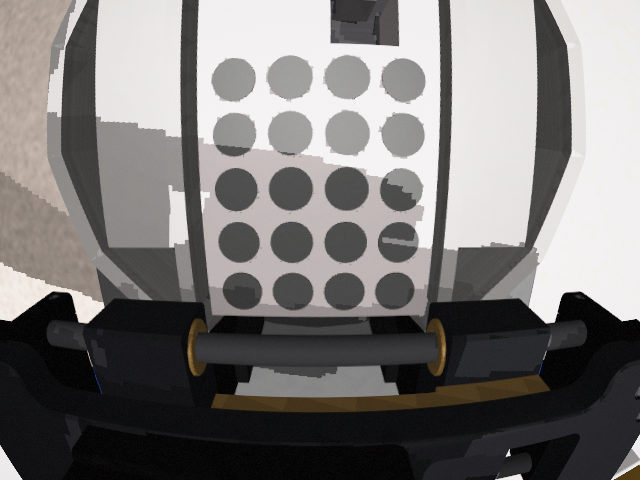

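```bash
python3 -m jog '0 -0.004 0 0 0 0 0.6;0 -0.008 0 0 0 0 0.6;0 -0.012 0 0 0 0 0.6;0 -0.015 0 0 0 0 0.6;0 -0.018 0 0 0 0 0.6;0 -0.020 0 0 0 0 0.6;0 -0.0215 0 0 0 0 0.6'; python3 go.py st 1 94.5 .036 0
```

```text
time_s: 28.3
position: [0.5432, 0.0703, 0.0367]
tcp_rot: [[0.99, 0.141, 0.001], [0.141, -0.99, -0.005], [0.0, 0.005, -1.0]]
force: [-0.0, -20.0, 0.1]
opening: 0.603
t 28.3 at [0.5432 0.0703 0.0367] st [ 1.7103 92.2287] yaw 8.12 open 0.603 F [ -0.0084 -20.0294   0.1318]
target [0.5421 0.0724 0.036 ] shift [-0.0007 -0.0023  0.0007] turn [ 0.3084 -0.0215  0.1155]
```

```bash
python3 - <<'E'
from h import *
p,d=capture("wrist");cv2.imwrite("pics/w15.png",p[:,:,::-1])
E
```

```text
(no output)
```

View pics/w15.png

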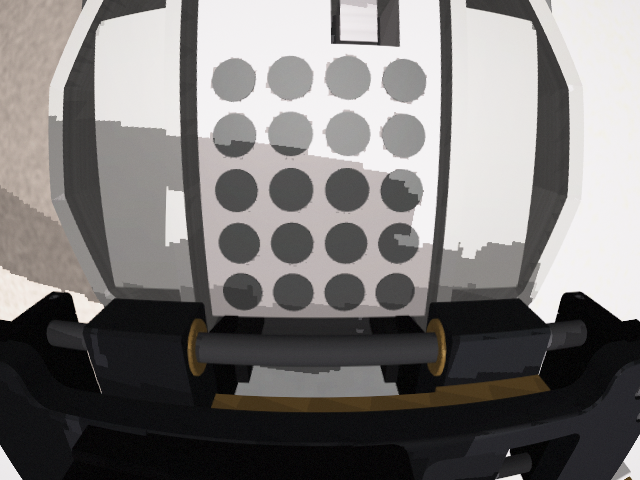

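The key is inside the keyway, its front edge close to the keyway bottom (at about (357,42)), and the push stalled at 20 N. I'll back off and check from above.

```bash
python3 -m jog '0 0.01 0 0 0 0 0.6;0 0.02 0 0 0 0 0.6;0 0.03 -0.04 0 0 0 0.6;0 0.035 -0.1 0 0 0 0.6;0 0.035 -0.16 0 0 0 0.6;0 0.035 -0.19 0 0 0 0.6;0 0.035 -0.19 0 0 0 0.6;0 0.035 -0.19 0 0 0 0.6'; python3 chk.py w16; python3 go.py st 0 54 .228 0
```

```text
time_s: 29.35
position: [0.5461, 0.0392, 0.2256]
tcp_rot: [[0.99, 0.138, -0.002], [0.138, -0.99, 0.001], [-0.002, -0.001, -1.0]]
force: [-0.3, 0.0, -0.7]
opening: 0.6
pocketL (41, np.float64(0.15), array([-46.7, -47. ]), np.float64(94.0)) R (59, np.float64(0.04), array([47.1, 47. ]), np.float64(116.0))
deckL (69, np.float64(-0.02), array([-124.4, -124.4]), np.float64(212.0)) R (66, np.float64(-0.07), array([124.4, 124.5]), np.float64(194.0))
t 29.4 at [0.5459 0.0392 0.225 ] st [ 0.0643 61.0543] yaw 7.91 open 0.604 F [-0.7584 -0.8142  0.3773]
target [0.5468 0.0322 0.228 ] shift [-0.0001  0.0071 -0.003 ] turn [-0.0655  0.196  -0.0873]
```

View pics/bw16.png

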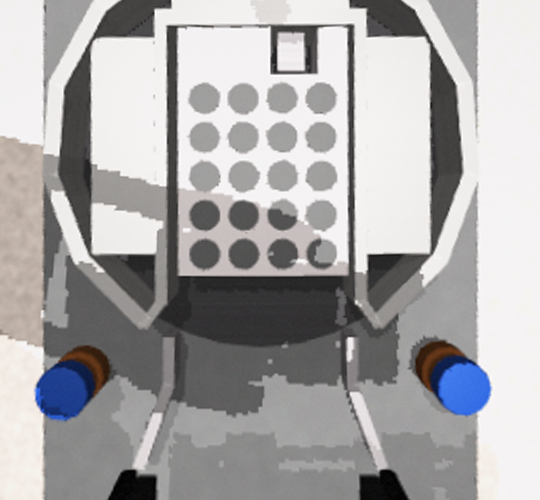

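```bash
python3 - <<'E'
from bev import *
z=np.load("pics/w16.npz");s=dict(position=z['p'],tcp_rot=z['R']);im=cv2.imread("pics/w16.png")
b=bev(im,s,.050,-60,60,200,250,.17);cv2.imwrite("pics/z16.png",b)
b=bev(im,s,.050,-60,60,80,120,.2);g=cv2.cvtColor(b,cv2.COLOR_BGR2GRAY)[:,200:400].mean(1);k=np.argmin(np.diff(g));print("rear y",120-.2*k)
E
```

```text
rear y 101.8
```

View pics/z16.png

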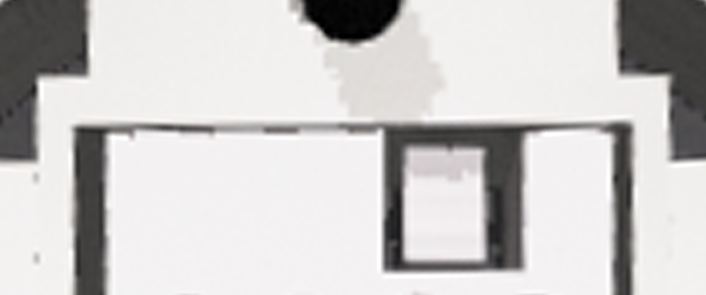

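```bash
python3 - <<'E'
from h import *
p,d=capture("side");cv2.imwrite("pics/s17.png",p[:,:,::-1]);W=cloud("side",d)
for l in ["jar","vial_a","bottle","mat"]:
    print(l,[(np.round(x['centre'],3).tolist(),round(x['score'],2)) for x in spot_in(l,"side")[:3]])
E
```

```text
jar [([0.445, 0.017, 0.04], 0.66), ([0.537, -0.408, 0.045], 0.56)]
vial_a [([0.445, 0.019, 0.04], 0.57), ([0.682, -0.242, 0.042], 0.45), ([0.449, 0.437, 0.095], 0.35)]
bottle [([0.446, 0.438, 0.093], 0.7)]
mat [([0.518, -0.402, 0.005], 0.65)]
```

View pics/s17.png

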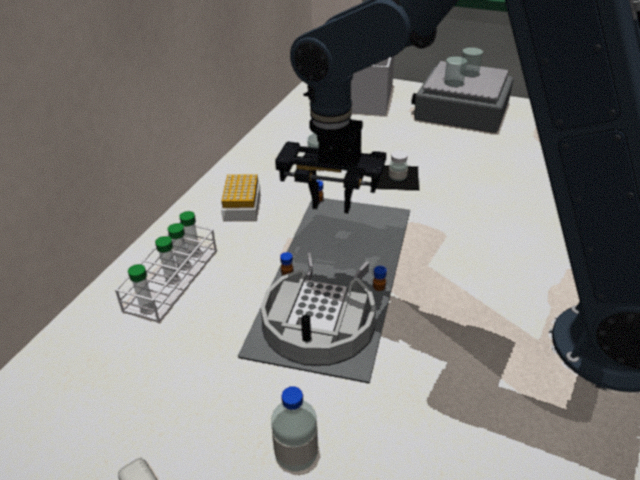

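The side view shows the jar upright on the mat (398,168). The three vials (287,263), (380,278) and (319,190) and the bottle (292,430) are where they started. The plate is seated in the drum and the gripper is clear of everything, so I'll hand in.

```bash
python3 -c "
from rig import *
print(hand_in())"
```

```text
the job is handed in; nothing more can be done
None
```

The plate is loaded, and I handed the job in after about 29.5 s on the robot clock.

- **Jar:** I moved it first. It stands upright near the centre of the black mat.
- **Drum:** I turned it by its post from about 45° to square. The first turn left it about 1.1° out, so I gripped the post again and corrected it. After loading, the pocket walls were within about 0.2° of the deck edges.
- **Plate:** I pushed its side to straighten and centre it on the lane, then slid it from behind with two fingers until it stopped at 20 N. From above, the key is in the keyway and the leading edge lies on the back wall; any gap looks under 1 mm.
- **Bystanders:** In the last side picture the three vials and the bottle stand where they started, and the gripper was clear of everything.

**Disagreements:**
- **Frame offset:** The top camera and the wrist-and-touch measurements differed by about 2 mm, so I used the wrist-based frame.
- **Plate depth:** The plate's rear face measured at y 101.8 mm, against a nominal 104. I put that down to uncertainty in the frame's y, since the stall and the close-up view both indicate it is home.
- **Network labels:** In the last side picture the network's best guess for "jar" was a vial. Its second guess and the picture itself both show the jar on the mat.

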